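# Load a label roll and zero the label counter

## Task

Load the full roll of labels onto the upright spindle of the label counter so that it sits flat and fully home on the turntable; set it down and let go, do not drop it. Then zero the counter by pushing its small recessed button all the way in with the tip of the stylus, and put the stylus back in its stand, tip down. Leave the other things on the table where they are.

Things in the scene. Friction and masses are not known exactly. Their poses are not given: they have to be found in the camera images.
- label_roll: the full roll of labels: white paper wound on a brown cardboard core, standing on end; 64 mm outer diameter, 60 mm tall, through bore 26 mm. Origin: centre of its underside, z up its axis. It swaps places with the part-used roll and the tape roll. 0.15 to 0.3 kg
- label_counter: the label counter, a fixed grey machine, 170 (x) x 250 (y) mm, base 22 mm high. At local y = +65 mm a black turntable (90 mm diameter, top at 28 mm) carries the spindle; over local y = -125 to -30 mm stands the console, 170 mm deep, flat top at 60 mm, with a flat green display (its top 62 mm) on its +x half and the zero button at local (-30, -77.5) mm. Origin: centre of its underside, z up
- spindle_foot (a point): centre of the turntable's top face, where the spindle rises; same axes as label_counter. A seated roll has its underside here
- spindle_tip (a point): top of the spindle: a plain aluminium post, 22 mm diameter, 70 mm tall above the turntable, tapering over its last 10 mm to 12 mm diameter
- zero_button_top (a point): centre of the top face of the zero button, a white round cap of 13 mm diameter at the bottom of a 17 mm round recess; the cap's top lies 5 mm below the console's top face when not pressed
- zero_button (a joint): travel of the zero button in m: 0 out, 0.004 fully pressed; a spring returns it; about 4 N to push fully in
- stylus: the stylus: a round aluminium rod 125 mm long, standing tip down in its stand; tip shank 6 mm diameter and 18 mm long, widening to a 12 mm barrel from 23 mm above the tip to the top. Origin: the end of its tip, z along the rod from the tip to the barrel's top. 40 g
- stylus_stand: the stylus stand, a fixed wooden block 60 x 60 x 47 mm with one blind hole of 17 mm diameter, 40 mm deep, in the centre of its top (hole floor 7 mm above its underside; 78 to 85 mm of the stylus stand out). Origin: centre of its underside, z up
- stylus_stand_hole0 (a point): centre of the mouth of the stand's hole, on its top face, 47 mm above the table
- part_roll: bystander: part-used roll of labels, 44 mm diameter, 60 mm tall; origin: centre of its underside
- tape_roll: bystander: roll of clear packing tape lying flat, 98 mm diameter, 48 mm tall, bore 76 mm; origin: centre of its underside
- empty_core: bystander: empty cardboard core standing on end, 32 mm diameter, 60 mm tall; origin: centre of its underside
- glue_bottle: bystander: white glue bottle, 52 mm diameter, 130 mm tall; origin: centre of its underside
- screwdriver: bystander: screwdriver lying on the table, 180 mm long along its x; origin near its middle
- tape_measure: bystander: tape measure, 65 x 65 x 36 mm; origin: centre of its underside
Things that resemble listed ones, but are neither listed nor needed, are in the scene too. What is shaped like the stylus_stand but blue or pink is not meant.

How it is judged (in metres and radians):
On the way, in this order (a step that is already met when the one before it is completed fails the run):
1. the full label roll sits fully home on the turntable, over the spindle, and is let go (horizontal distance between label_roll and spindle_foot below 0.005 m and z of label_roll in the frame of spindle_foot below 0.003 m and angle between label_roll's own z axis and vertical below 0.06 rad and contact force between the fingers and label_roll below 0.1 N), for 0.2 s.
2. the recessed button is pushed in with the stylus's tip (value of joint zero_button above 0.003 m and contact force between stylus and label_counter above 0.5 N and horizontal distance between stylus and zero_button_top below 0.008 m), for 0.05 s.
At the end, for the whole second after the job is handed in: Label roll around the spindle, underside under 3 mm above the turntable, axis within 5 mm of the spindle's and 0.06 rad of upright. Stylus in its stand, tip down, at least 34 mm deep, within 12 mm of the hole's axis and 0.25 rad of upright. Both let go and at rest (all of step 1 and linear speed of each of label_roll, stylus below 0.02 m/s and horizontal distance between stylus and stylus_stand_hole0 below 0.012 m and z of stylus in the frame of stylus_stand_hole0 below -0.034 m and angle between stylus's own z axis and vertical below 0.25 rad and contact force between the fingers and stylus below 0.1 N); the robot touches nothing.
It fails at once if the label roll is dropped: it moves faster than 0.4 m/s while not held by the fingers (a free fall of about 8 mm) (contact force between the fingers and label_roll below 0.05 N and linear speed of label_roll above 0.4 m/s).
It fails at once if a bystander is moved by more than 30 mm (distance of any of part_roll, tape_roll, empty_core, glue_bottle, screwdriver, tape_measure from where it was at the start of the episode above 0.03 m).
It also fails if it takes over 69 s, if anything falls off the work surface, if the arm or the gripper's body presses on something with over 40 N, if the wrist force passes 120 N, or if a joint passes its speed limit or range.

## Robot

A 6-joint arm with a two-finger parallel gripper is mounted at the origin on the work surface. World frame = base frame: x ahead of the robot, y to its left, z up, the work surface at z = 0. Lengths are in m, angles in degrees, forces in N, time in s.
With the tool pointing down it reaches from about 0.35 to 0.875 m from the base axis. Payload 4.2 kg.
Tool frame: the origin (TCP) lies midway between the tips of the shut fingers; the grasp point (between the pads) lies 19 mm behind it; z points along the fingers, y is the line along which they close (so a half turn about z gives the same grasp; the last joint's range is limited). The gripper opens to 87 mm and grips with 3 to 60 N. Pads are 19 mm wide; open, the fingers measure 117 mm over their backs; the gripper's body (75 mm by 190 mm) begins 51 mm behind the grasp point.
Start: joints at [91.02, 22.042, 0.453, 0, -68.411, -14.817], TCP at [0.149, 0.607, 0.223] pointing down, gripper open.
Joint ranges: [-179.83, 179.83], [-69.29, 118.12], [-61.27, 80.66], [-181.25, 117.63], [-171.15, -9.14], [-177.46, 177.46]. Speed limits (degrees/s): [159.86, 159.86, 180, 180, 180, 180].

## Interface

Orientations are given as a 3x3 rotation matrix whose columns are the frame's x, y, z axes.
In Python, from station import * gives the robot as it stands.
- The arm moves only by the tool move_arm, never from a script. Its argument "targets" is text: rows parted by semicolons, each of 4 numbers parted by spaces: the shift along the world's x, y, z in units of 25 mm (1.0 is 25 mm), then the turn about the world's z in units of 5 degrees (1.0 is 5 degrees). In form: tx ty tz spin; .... A call has 1 to 10 rows; each row shifts and turns the commanded pose from where the row before left it; what a row does not reach is not made up. A row lasts 1/12 s, in which the tool goes at most 41.7 mm and 7.16 degrees, less where a joint would pass 70% of its speed; a pose out of reach is approached as far as the arm can. A call is refused whole if a number of a shift passes 1 or a number of a turn 1, either way. A call with a gripper value outside its range is refused whole. "gripper" is the finger opening in mm, from 0 to 87, set as the call begins (left out, the last holds). The fingers move at their own pace and stop on an object; the grip force is fixed at half the most. Time passes only in rows, so rows that do not move let the fingers close. It gives the time, the measured TCP pose, the force, the opening and the grip force at its end, in the units of the state.
- sense(): the state, without advancing time (a new reading comes with each control period).
- capture(name): name is "scene" or "side" or "wrist"; returns a dict with "image" (420x560x3 uint8, blue, green, red), "fx", "fy", "cx", "cy" (pixels), "world_from_camera" (4x4, takes a point from camera to world coordinates); the wrist camera has in their place "hand_eye" (4x4, takes a point from camera to tool coordinates, whose origin is the TCP and whose axes are the flange's). Camera axes: x right, y up, looking along -z (the intrinsics and any distortion apply to the point x, -y, -z); pixel columns grow to the right and rows downward; lengths in m; the calibration is good to about 2 mm. The wrist camera is an equidistant fisheye: a pixel r from the principal point sees the ray r / f radians off the axis. A picture is of the moment at which its call begins: read the wrist's pose just before it. There is no depth.
- finish_job(): hands the job in; it is judged then, once.
The state is a dict: "time_s": time; "joints": joint angles; "joint_velocities": joint speeds; "effort": joint torques, N m; "tcp_pos": TCP position; "ee_rot": TCP orientation; "wrist_force": force on the tool from outside, world axes, zero at the start; "moment": the same for the moment, N m; "gripper_width": opening from 0.0 (shut) to 1.0 (fully open); "gripper_force": force on a finger pad.
Only numpy, scipy, OpenCV 4.12 (cv2) and the standard library are available. Lean on these libraries where they do the work, as an engineer would, in place of code of your own. Each camera call takes 0.05 s, during which the arm holds its last target. There are 200 camera calls.

## Working session

There is one attempt and no reset: what is moved stays moved. The work goes in short steps, Python scripts to look and compute and a tool call to move; the robot and the scene stay as the last step left them, time stands still between calls to the robot, and variables do not carry over. Pictures are saved under pics/ and viewed, at most 10 in all, crops included, and the job is handed in when it is done.

Besides the shell and the picture viewer there is one more tool, called after "Emit:" as name(argument=value, ...), one argument or row to a line, values as JSON. move_arm: Moves the arm, as the interface text tells. Its arguments: {"type":"object","properties":{"targets":{"type":"string"},"gripper":{"type":"number"}},"required":["targets"]}

```bash
mkdir -p pics; ls; cat > h.py <<'E'
import numpy as np, cv2
from station import *
def save(n,f):
    c=capture(n); cv2.imwrite(f,c["image"]); np.savez(f[:-4]+".npz",**{k:v for k,v in c.items()}); return c
E
python3 - <<'E'
from h import *
s=sense(); print({k:np.round(v,3).tolist() for k,v in s.items()})
for n in("scene","side","wrist"):
    c=save(n,f"pics/{n}0.png"); print(n,{k:np.round(v,4).tolist() for k,v in c.items() if k!="image"})
E
```

```text
pics
{'time_s': 0.0, 'joints': [91.02, 22.089, 0.381, -0.029, -68.413, -14.815], 'joint_velocities': [-0.024, 0.034, -0.065, -0.023, -0.073, 0.029], 'effort': [0.001, -39.067, 18.741, 4.22, 0.011, -0.0], 'tcp_pos': [0.149, 0.606, 0.221], 'ee_rot': [[0.971, -0.239, -0.0], [-0.239, -0.971, -0.002], [0.0, 0.002, -1.0]], 'wrist_force': [-1.32, 0.438, 0.566], 'moment': [0.028, -0.058, -0.015], 'gripper_force': 0.0, 'gripper_width': 1.004}
scene {'fx': 505.1506, 'fy': 505.1506, 'cx': 281.3479, 'cy': 217.9173, 'world_from_camera': [[0.3026, -0.7642, 0.5696, 1.3481], [0.9531, 0.2479, -0.1738, -0.2183], [-0.0084, 0.5954, 0.8034, 1.2267], [0.0, 0.0, 0.0, 1.0]]}
side {'fx': 519.9401, 'fy': 519.9401, 'cx': 276.0985, 'cy': 210.4055, 'world_from_camera': [[0.7066, 0.4287, -0.563, -0.1824], [-0.7076, 0.4266, -0.5633, -0.6811], [-0.0013, 0.7964, 0.6048, 0.842], [0.0, 0.0, 0.0, 1.0]]}
wrist {'fx': 325.1923, 'fy': 325.1923, 'cx': 279.0413, 'cy': 206.716, 'hand_eye': [[-0.0007, 0.9596, 0.2815, 0.0769], [1.0, 0.001, -0.0008, 0.0005], [-0.001, 0.2815, -0.9596, -0.1622], [0.0, 0.0, 0.0, 1.0]]}
```

View pics/scene0.png

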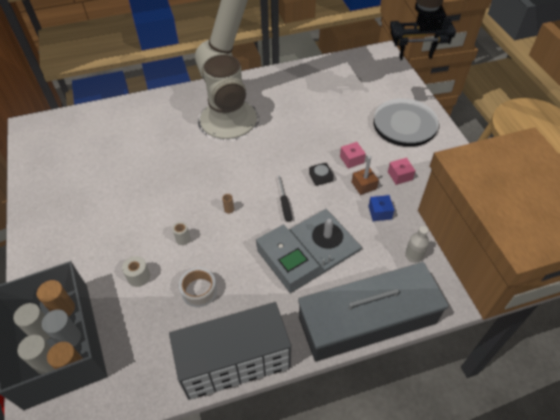

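View pics/side0.png

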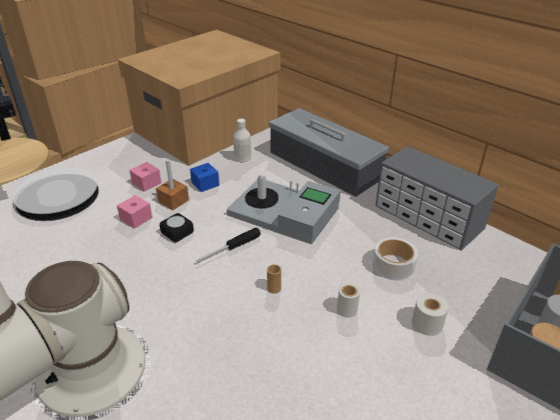

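The scene picture shows four roll-like things on the table: (135,271) a tall wide white one with a brown core, (180,232) a narrower one, (198,285) a wide, flat ring and (228,203) a brown tube. More rolls stand in the bin at (45,330), and they aren't on the table with the set. The full roll should be (135,271), as it is the widest tall white one. The brown stand is at (366,180), and the blue and pink blocks are decoys. I'll confirm both in one enlarged crop.

```bash
python3 - <<'E'
from h import *
s=cv2.imread("pics/scene0.png"); d=cv2.imread("pics/side0.png")
def cr(im,x,y,w=100,h=75): return cv2.resize(im[y:y+h,x:x+w],(400,300),interpolation=cv2.INTER_CUBIC)
a=np.hstack([cr(s,100,215,120,90),cr(s,325,140,100,75)])
b=np.hstack([cr(d,335,240,120,90),cr(d,225,150,120,90)])
cv2.imwrite("pics/crop1.png",np.vstack([a,b]))
a=np.hstack([cr(s,250,200,120,90),cr(d,110,145,120,90)])
cv2.imwrite("pics/crop2.png",a)
E
```

```text
(no output)
```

View pics/crop1.png

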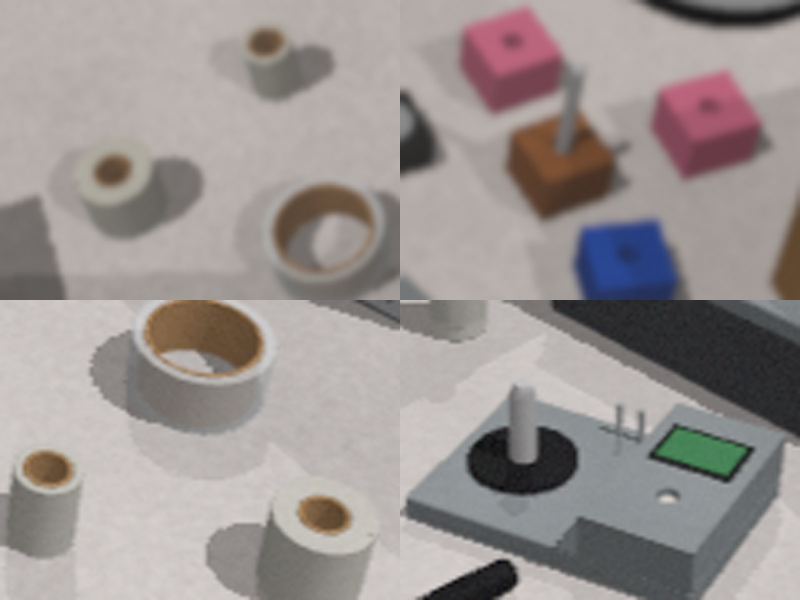

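View pics/crop2.png

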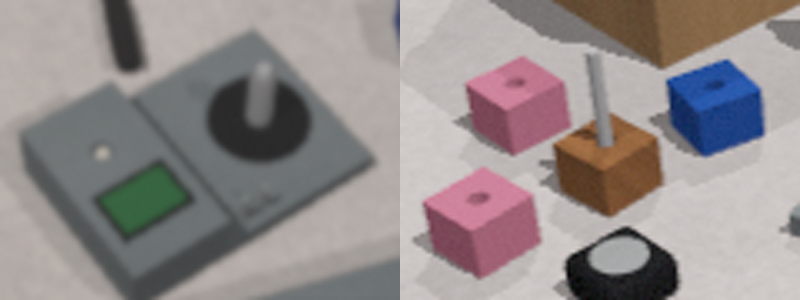

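The crops confirm it: the wide tall white roll with a small brown bore is the full roll, at scene (134,267) and side (432,305). The brown block holding the rod is the stand, at scene (366,178). The button is at scene (281,246) and the spindle tip at (329,220). Next I turn these into positions.

```bash
cat >> h.py <<'E'
def ray(c,u,v):
    T=c["world_from_camera"]; d=T[:3,:3]@np.array([(u-c["cx"])/c["fx"],-(v-c["cy"])/c["fy"],-1]); return T[:3,3],d
def atz(c,u,v,z):
    o,d=ray(c,u,v); return o+d*(z-o[2])/d[2]
def pix(c,P):
    T=c["world_from_camera"]; q=T[:3,:3].T@(np.array(P)-T[:3,3]); return np.array([c["cx"]-c["fx"]*q[0]/q[2],c["cy"]+c["fy"]*q[1]/q[2]])
def wpix(c,P,s):   # wrist fisheye projection
    H=c["hand_eye"]; R=np.array(s["ee_rot"]); t=R.T@(np.array(P)-s["tcp_pos"]); q=H[:3,:3].T@(t-H[:3,3])
    x,y,z=q[0],-q[1],-q[2]; th=np.arctan2(np.hypot(x,y),z); k=c["fx"]*th/np.hypot(x,y); return np.array([c["cx"]+k*x,c["cy"]+k*y])
def watz(c,u,v,z,s):
    H=c["hand_eye"]; R=np.array(s["ee_rot"]); dx,dy=u-c["cx"],v-c["cy"]; r=np.hypot(dx,dy)+1e-9; th=r/c["fx"]
    d=R@H[:3,:3]@np.array([np.sin(th)*dx/r,-np.sin(th)*dy/r,-np.cos(th)]); o=R@H[:3,3]+s["tcp_pos"]; return o+d*(z-o[2])/d[2]
E
python3 - <<'E'
from h import *
S=np.load("pics/scene0.npz");D=np.load("pics/side0.npz")
for n,z,a,b in [("roll",.06,(134.2,266.6),(432.5,304.8)),("tip",.098,(328.9,220.4),(261.6,175.8)),("tt",.028,(327.7,235.1),(261.8,198)),("btn",.055,(280.6,245.9),(305.1,209.1)),("hole",.047,(366.3,177.5),(171.5,187.9)),("stop",.13,(368.8,157),(167.9,161.5)),("core",.06,(229,196),(274,268)),("part",.06,(180,227),(348.5,290.5)),("tape",.048,(198,281),(396,251)),("bottle",.13,(424,233),(241,123))]:
    print(n,atz(S,*a,z).round(4),atz(D,*b,z).round(4))
E
```

```text
roll [ 0.5541 -0.3919  0.06  ] [ 0.5453 -0.3964  0.06  ]
tip [0.5966 0.1485 0.098 ] [0.5886 0.1433 0.098 ]
tt [0.598  0.1493 0.028 ] [0.5871 0.1428 0.028 ]
btn [0.6088 0.004  0.055 ] [0.6053 0.0041 0.055 ]
hole [0.4446 0.3331 0.047 ] [0.4303 0.3287 0.047 ]
stop [0.4363 0.3333 0.13  ] [0.4309 0.328  0.13  ]
core [ 0.3955 -0.0895  0.06  ] [ 0.396  -0.0956  0.06  ]
part [ 0.4626 -0.2497  0.06  ] [ 0.4574 -0.2523  0.06  ]
tape [ 0.6432 -0.2377  0.048 ] [ 0.6415 -0.2447  0.048 ]
bottle [0.7337 0.3617 0.13  ] [0.7058 0.3514 0.13  ]
```

Emit:
move_arm(
  targets="0.9 -1 0 -1; 0.9 -1 0 -1; 0.9 -1 0 -1; 0.9 -1 0 -1; 0.9 -1 0 -1; 0.9 -1 0 -1; 0.9 -1 0 -1; 0.9 -1 0 -1; 0.9 -0.6 0 -1; 0 0 0 0",
  gripper=87,
)

```text
time_s: 0.98
tcp_pos: [0.3539, 0.3891, 0.2225]
ee_rot: [[0.512, -0.859, 0.0], [-0.859, -0.512, -0.001], [0.001, 0.001, -1.0]]
wrist_force: [-0.8, 0.5, 0.2]
gripper_width: 1.005
gripper_force: 0.0
```

```bash
cat >> h.py <<'E'
def wsave(f):
    s=sense(); c=save("wrist",f); np.savez(f[:-4]+"_s.npz",tcp_pos=s["tcp_pos"],ee_rot=s["ee_rot"],joints=s["joints"]); return c,s
E
python3 -c "
from h import *
c,s=wsave('pics/w1.png'); print(s['time_s'],np.round(s['tcp_pos'],4),np.round(s['joints'],1))"
```

```text
0.9833 [0.3539 0.3891 0.2225] [ 65.4  12.4 -13.4   0.  -64.3 -34.6]
```

Emit:
move_arm(
  targets="0.8 -1 0.3 -1; 0.8 -1 0.3 -1; 0.8 -1 0.3 -1; 0.8 -1 0 0; 0.8 -1 0 0; 0.8 -1 0 0; 0.8 -1 0 0; 0.8 -1 0 0; 0.8 -1 0 0; 0 0 0 0",
)

```text
time_s: 1.87
tcp_pos: [0.5336, 0.1643, 0.2444]
ee_rot: [[0.276, -0.961, -0.0], [-0.961, -0.276, -0.001], [0.001, 0.001, -1.0]]
wrist_force: [0.0, -0.1, -0.4]
gripper_width: 0.999
gripper_force: 0.0
```

```bash
python3 -c "
from h import *
c,s=wsave('pics/w2.png'); print(s['time_s'],np.round(s['tcp_pos'],4),np.round(s['joints'],1))"
```

```text
1.8667 [0.5336 0.1643 0.2444] [ 33.8  14.7  -7.1   0.1 -68.3 -17.8]
```

Emit:
move_arm(
  targets="0 -1 0 0; 0 -1 0 0; 0 -1 0 0; 0 -1 0 0; 0 -1 0 0; 0 -1 0 0; 0 -1 0 0; 0 -1 0 0; 0 -1 0 0; 0 -1 0 0",
)

```text
time_s: 2.75
tcp_pos: [0.5313, -0.0826, 0.245]
ee_rot: [[0.282, -0.96, -0.0], [-0.96, -0.282, 0.0], [-0.0, -0.0, -1.0]]
wrist_force: [0.6, -0.0, -0.3]
gripper_width: 0.999
gripper_force: 0.0
```

Emit:
move_arm(
  targets="0 -1 0 0; 0 -1 0 0; 0 -1 0 0; 0 -1 0 0; 0 -1 0 0; 0 -1 0 0; 0 -1 0 0; 0 -1 0 0; 0 0 0 0; 0 0 0 0",
)

```text
time_s: 3.58
tcp_pos: [0.5317, -0.2825, 0.2444]
ee_rot: [[0.279, -0.96, -0.001], [-0.96, -0.279, 0.001], [-0.001, 0.001, -1.0]]
wrist_force: [0.1, -0.3, -0.0]
gripper_width: 0.998
gripper_force: 0.0
```

```bash
python3 -c "
from h import *
c,s=wsave('pics/w3.png'); print(s['time_s'],np.round(s['tcp_pos'],4),np.round(s['joints'],1))
a=[cv2.imread(f'pics/w{i}.png') for i in (1,2,3)]
# 400x300 each = scale 0.714
r=[cv2.resize(i,(400,300),interpolation=cv2.INTER_AREA) for i in a]
cv2.imwrite('pics/m1.png',np.vstack([np.hstack(r[:2]),np.hstack([r[2],0*r[2]])]))"
```

```text
3.5833 [ 0.5317 -0.2825  0.2444] [-12.6  19.   -0.9  -0.  -70.1  28.8]
```

View pics/m1.png

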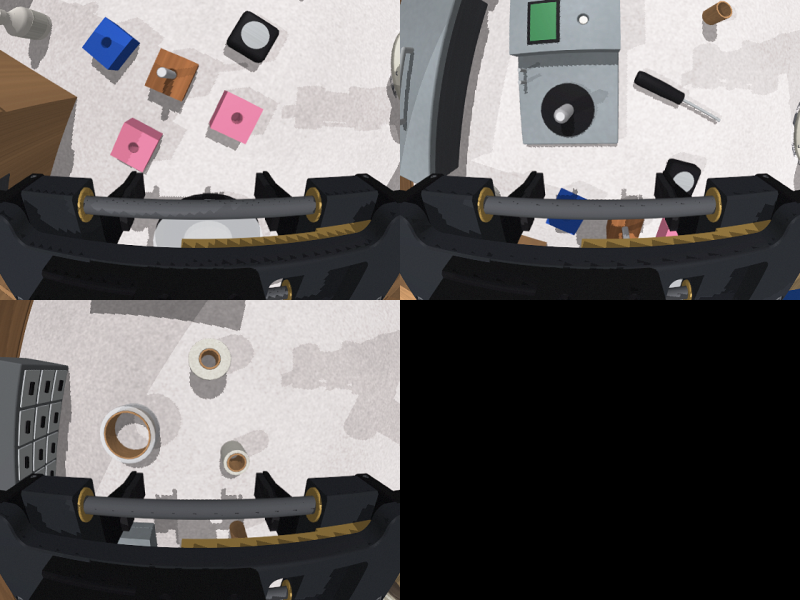

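The wrist montage shows the roll rim at w3 px ≈(293,84), the turntable at w2 ≈(234,154), the button at w2 ≈(256,27) and the stylus top in the brown block at w1 ≈(225,102). I'll refine these with centroids.

```bash
python3 - <<'E'
from h import *
def ld(i):
    return dict(np.load(f"pics/w{i}.npz")),dict(np.load(f"pics/w{i}_s.npz"))
def cen(im,x0,y0,x1,y1,f):
    h=cv2.cvtColor(im[y0:y1,x0:x1],cv2.COLOR_BGR2HSV).astype(int); m=f(h).astype(np.uint8)
    n,l,st,c=cv2.connectedComponentsWithStats(m); k=1+st[1:,4].argmax(); cs=cv2.findContours((l==k).astype(np.uint8),0,1)[0][0]
    (x,y),r=cv2.minEnclosingCircle(cs); e=cv2.fitEllipse(cs) if len(cs)>4 else None
    return (x+x0,y+y0,r),(e[0][0]+x0,e[0][1]+y0,e[1]),st[k,4]
c,s=ld(3)
r=cen(c["image"],255,50,335,150,lambda h:(h[...,1]>70)&(h[...,2]<190)); print("core",r, watz(c,*r[1][:2],.06,s).round(4))
c2,s2=ld(2)
r=cen(c2["image"],180,100,290,205,lambda h:h[...,2]<60); print("tt",r,watz(c2,*r[0][:2],.028,s2).round(4))
print("tip",watz(c2,226.8,163.8,.098,s2).round(4))
r=cen(c2["image"],240,12,272,42,lambda h:h[...,2]>200); print("btn",r,watz(c2,*r[1][:2],.055,s2).round(4))
c1,s1=ld(1)
r=cen(c1["image"],195,55,290,155,lambda h:(h[...,1]>100)&(h[...,0]<25)); print("block",r)
def z(im,x,y,w,h,W=400,H=300): return cv2.resize(im[y:y+h,x:x+w],(W,H),interpolation=cv2.INTER_CUBIC)
cv2.imwrite("pics/m2.png",np.vstack([np.hstack([z(c1["image"],185,50,100,75),z(c2["image"],180,90,120,90)]),np.hstack([z(c2["image"],215,0,80,60),z(c["image"],245,50,100,75)])]))
E
```

```text
core ((293.2760238647461, 81.75236511230469, 14.894640922546387), (293.2167320251465, 82.09736633300781, (28.142005920410156, 28.96550750732422)), np.int32(383)) [ 0.5477 -0.3942  0.06  ]
tt ((234.7480239868164, 153.34360122680664, 37.204689025878906), (234.53375244140625, 153.44987869262695, (72.8340835571289, 73.37963104248047)), np.int32(3736)) [0.5916 0.1473 0.028 ]
tip [0.5897 0.1486 0.098 ]
btn ((256.5, 27.5, 5.700977325439453), (256.3198947906494, 27.301362991333008, (9.98200798034668, 10.926898956298828)), np.int32(100)) [0.604  0.0032 0.055 ]
block ((240.0, 104.5, 39.7398796081543), (240.02899169921875, 104.43580627441406, (65.94808197021484, 67.43540954589844)), np.int32(2952))
```

View pics/m2.png

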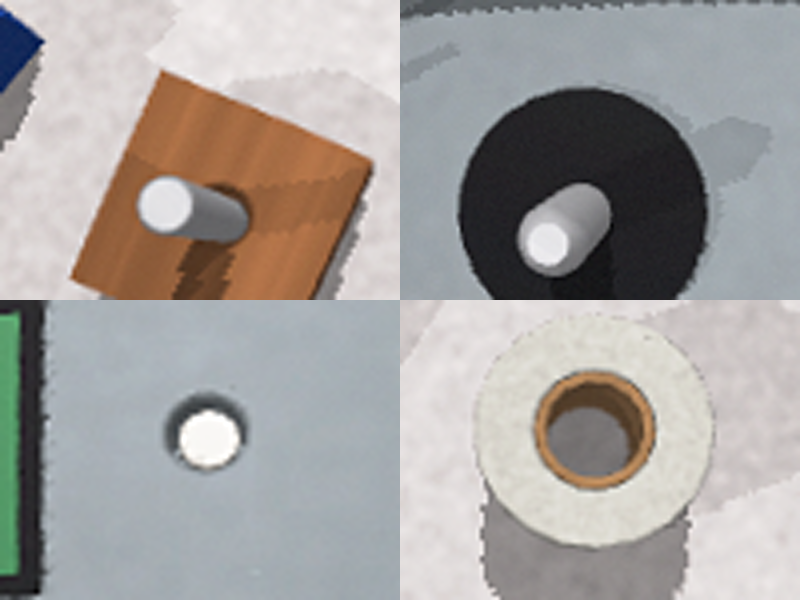

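Refined positions: roll (0.5477,-0.3942), spindle (0.591,0.147), button (0.604,0.003), counter yaw about 17°. I'll go above the roll first and check.

Emit:
move_arm(
  targets="0.13 -0.9 -0.8 0; 0.13 -0.9 -0.8 0; 0.13 -0.9 -0.8 0; 0.13 -0.9 -0.8 0; 0.12 -0.87 -0.8 0; 0 0 0 0; 0 0 0 0",
)

```text
time_s: 4.22
tcp_pos: [0.5473, -0.3935, 0.1431]
ee_rot: [[0.28, -0.96, -0.003], [-0.96, -0.28, 0.002], [-0.003, 0.003, -1.0]]
wrist_force: [0.1, 1.1, -0.1]
gripper_width: 1.0
gripper_force: 0.0
```

```bash
python3 - <<'E'
from h import *
c,s=wsave('pics/w4.png'); print(np.round(s['tcp_pos'],4))
im=c["image"].copy()
for z,col in((.06,(0,0,255)),(0,(255,0,0))):
  for r in (.013,.032):
    p=[wpix(c,[.5477+r*np.cos(a),-.3942+r*np.sin(a),z],s) for a in np.linspace(0,6.28,60)]
    if z or r>.03: cv2.polylines(im,[np.int32(np.round(p))],True,col,1)
cv2.imwrite('pics/w4o.png',im)
E
```

```text
[ 0.5473 -0.3935  0.1431]
```

View pics/w4o.png

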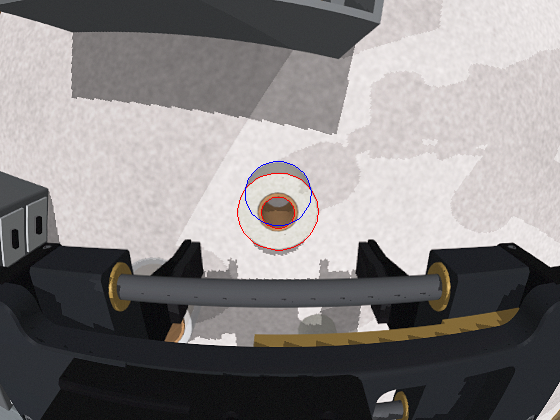

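The drawn circle matches the roll's rim at (278,212), centred between the fingers. Descending and gripping.

Emit:
move_arm(
  targets="0 0 -0.9 0; 0 0 -0.9 0; 0 0 -0.9 0; 0 0 -0.8 0; 0 0 -0.7 0; 0 0 -0.48 0; 0 0 0 0",
)

```text
time_s: 4.85
tcp_pos: [0.547, -0.3928, 0.0267]
ee_rot: [[0.28, -0.96, -0.003], [-0.96, -0.28, 0.002], [-0.002, 0.002, -1.0]]
wrist_force: [-0.2, -0.0, 0.2]
gripper_width: 1.001
gripper_force: 0.0
```

Emit:
move_arm(
  targets="0 0 0 0; 0 0 0 0; 0 0 0 0; 0 0 0 0; 0 0 0 0; 0 0 0 0; 0 0 0 0; 0 0 0 0",
  gripper=58,
)

```text
time_s: 5.52
tcp_pos: [0.5484, -0.3952, 0.0293]
ee_rot: [[0.279, -0.96, 0.002], [-0.96, -0.279, -0.001], [0.002, -0.002, -1.0]]
wrist_force: [0.2, 0.9, 5.1]
gripper_width: 0.715
gripper_force: 29.9
```

Emit:
move_arm(
  targets="0 0 0.3 0; 0 0 0.8 0; 0 0 0.9 0; 0 0 1 0; 0 0 1 0; 0 0 1 0; 0 0 0.6 0; 0 0 0 0",
)

```text
time_s: 6.18
tcp_pos: [0.5485, -0.3957, 0.1718]
ee_rot: [[0.279, -0.96, 0.005], [-0.96, -0.279, -0.003], [0.004, -0.004, -1.0]]
wrist_force: [1.0, 0.0, -1.3]
gripper_width: 0.719
gripper_force: 29.9
```

Emit:
move_arm(
  targets="0.04 0.5 0 0; 0.08 1 0 0; 0.08 1 0 0; 0.08 1 0 0; 0.08 1 0 0; 0.08 1 0 0; 0.08 1 0 0; 0.08 1 0 0; 0.08 1 0 0; 0.08 1 0 0",
)

```text
time_s: 7.02
tcp_pos: [0.5644, -0.1554, 0.1653]
ee_rot: [[0.279, -0.96, -0.006], [-0.96, -0.279, 0.001], [-0.003, 0.005, -1.0]]
wrist_force: [-0.4, 0.5, -1.9]
gripper_width: 0.715
gripper_force: 29.9
```

Emit:
move_arm(
  targets="0.08 1 0 0; 0.08 1 0 0; 0.08 1 0 0; 0.08 1 0 0; 0.08 1 0 0; 0.08 1 0 0; 0.08 1 0 0; 0.08 1 0 0; 0.08 1 0 0; 0.08 1 0 0",
)

```text
time_s: 7.85
tcp_pos: [0.5843, 0.0938, 0.1653]
ee_rot: [[0.279, -0.96, -0.006], [-0.96, -0.279, -0.001], [-0.0, 0.006, -1.0]]
wrist_force: [0.4, 0.1, -2.6]
gripper_width: 0.714
gripper_force: 29.9
```

Emit:
move_arm(
  targets="0.08 1 0 0; 0.08 0.7 0 0; 0.01 0.42 0 0; 0 0 0 0; 0 0 0 0; 0 0 0 0",
)

```text
time_s: 8.35
tcp_pos: [0.5899, 0.1447, 0.1671]
ee_rot: [[0.278, -0.96, -0.002], [-0.96, -0.278, -0.001], [0.0, 0.002, -1.0]]
wrist_force: [0.2, 0.8, -2.8]
gripper_width: 0.716
gripper_force: 29.9
```

```bash
python3 - <<'E'
from h import *
S=save("scene","pics/scene1.png");D=save("side","pics/side1.png");c,s=wsave('pics/w5.png'); print(np.round(s['tcp_pos'],4),s['gripper_width'])
p=[.591,.147]
def crop(im,x,y,w,h): return cv2.resize(im[y:y+h,x:x+w],(400,300),interpolation=cv2.INTER_CUBIC)
cv2.imwrite("pics/m3.png",np.vstack([np.hstack([crop(S["image"],270,150,120,90),crop(D["image"],200,110,120,90)]),np.hstack([crop(c["image"],140,105,280,210),crop(c["image"],0,0,560,420)])]))
E
```

```text
[0.5904 0.1445 0.1677] 0.7163065534567584
```

View pics/m3.png

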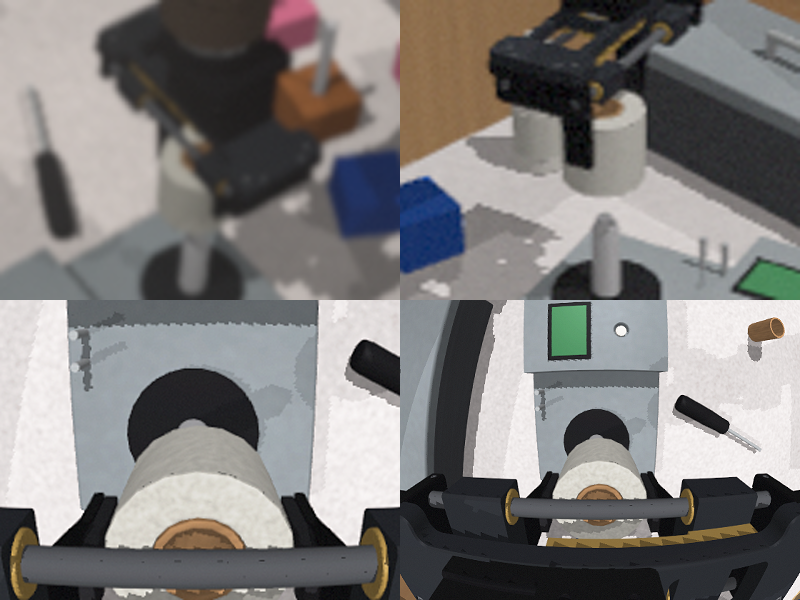

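The montage shows the roll held square above the spindle. In the wrist view, the turntable's centre column sits a little left of the roll's (about 276 vs 279). I'll measure that offset on the visible turntable arc.

```bash
cat >> h.py <<'E'
from scipy.optimize import least_squares
def ttfit(c,s,x0=200,y0=120,x1=350,y1=220):
    g=cv2.cvtColor(c["image"],cv2.COLOR_BGR2GRAY)[y0:y1,x0:x1]; m=(g<60).astype(np.uint8)
    n,l,st,_=cv2.connectedComponentsWithStats(m)
    k=1+st[1:,4].argmax(); m=(l==k)
    P=[]
    for x in range(m.shape[1]):
        ys=np.where(m[:,x])[0]
        if len(ys): P.append(watz(c,x+x0,ys[0]+y0-.5,.028,s)[:2])
    P=np.array(P)
    f=lambda q:np.hypot(*(P-q).T)-.045
    r=least_squares(f,P.mean(0)-[0,-.02],loss="soft_l1",f_scale=.001); return r.x,len(P),np.abs(r.fun).mean()
E
python3 - <<'E'
from h import *
for i in (2,5):
    c=dict(np.load(f"pics/w{i}.npz"));s=dict(np.load(f"pics/w{i}_s.npz"))
    a=(200,120,350,220) if i==5 else (180,100,290,205)
    q,n,e=ttfit(c,s,*a); R=s["ee_rot"]; d=np.r_[q,0]-s["tcp_pos"]; d[2]=0
    print(i,q.round(4),n,e.round(5),"tool dx,dy mm",(R.T@d*1000).round(2),s["tcp_pos"])
c=dict(np.load("pics/w5.npz"));im=c["image"];h=cv2.cvtColor(im,cv2.COLOR_BGR2HSV)
# roll silhouette columns along rows
g=cv2.cvtColor(im,cv2.COLOR_BGR2GRAY).astype(int)
for y in (205,212,220,228): print(y,g[y,205:232].tolist(),g[y,325:352].tolist())
E
```

```text
2 [0.5919 0.149 ] 74 0.00031 tool dx,dy mm [ 30.8  -51.86   0.  ] [0.53356009 0.16433172 0.24442116]
5 [0.5924 0.1487] 92 0.0003 tool dx,dy mm [-3.46 -3.12 -0.  ] [0.59039192 0.14451449 0.16772306]
205 [161, 160, 160, 161, 160, 163, 161, 164, 163, 164, 163, 163, 163, 164, 164, 162, 165, 166, 164, 162, 163, 164, 165, 166, 171, 22, 34] [168, 169, 167, 166, 170, 170, 168, 169, 169, 168, 169, 168, 168, 169, 167, 168, 167, 167, 166, 168, 168, 167, 168, 169, 167, 165, 166]
212 [161, 157, 159, 161, 160, 159, 162, 164, 165, 164, 162, 163, 162, 162, 163, 160, 160, 161, 161, 162, 165, 162, 164, 165, 166, 168, 157] [168, 169, 168, 169, 169, 169, 170, 168, 169, 170, 169, 169, 167, 169, 170, 167, 165, 165, 166, 165, 165, 166, 166, 165, 167, 165, 167]
220 [159, 161, 160, 159, 160, 160, 160, 160, 160, 160, 162, 162, 162, 164, 164, 165, 164, 164, 161, 162, 163, 160, 166, 164, 164, 164, 166] [168, 173, 171, 171, 169, 167, 167, 166, 167, 164, 167, 166, 165, 167, 166, 167, 166, 166, 165, 165, 167, 166, 164, 166, 164, 166, 166]
228 [163, 164, 164, 165, 164, 165, 167, 166, 166, 165, 163, 163, 163, 161, 161, 159, 162, 163, 162, 161, 163, 164, 164, 165, 168, 159, 141] [145, 146, 146, 134, 166, 168, 168, 167, 165, 164, 163, 164, 163, 164, 165, 164, 167, 166, 166, 168, 168, 168, 169, 169, 168, 168, 167]
```

```bash
python3 - <<'E'
from h import *
c=dict(np.load("pics/w5.npz"));s=dict(np.load("pics/w5_s.npz"))
im=c["image"]
print([(y,*im[y,282].tolist()) for y in list(range(184,198))+list(range(222,240))+list(range(252,274))])
R=s["ee_rot"]
for n,v,z,r in[("bottom",192.5,.1397,.032),("top",229.6,.1997,.032)]:
    q=watz(c,279,v,z,s); print(n,(R.T@(q-s["tcp_pos"])*1000).round(2)[0]-r*1000)
    q=watz(c,279,v+1,z,s); print(n,(R.T@(q-s["tcp_pos"])*1000).round(2)[0]-r*1000)
E
```

```text
[(184, 37, 35, 34), (185, 35, 32, 31), (186, 33, 30, 31), (187, 30, 27, 27), (188, 34, 30, 29), (189, 30, 27, 26), (190, 59, 58, 57), (191, 131, 129, 129), (192, 149, 145, 145), (193, 154, 159, 160), (194, 156, 164, 166), (195, 157, 164, 167), (196, 160, 167, 169), (197, 157, 164, 167), (222, 157, 163, 166), (223, 157, 165, 166), (224, 162, 170, 175), (225, 176, 182, 187), (226, 215, 224, 226), (227, 219, 225, 228), (228, 216, 222, 225), (229, 212, 220, 223), (230, 216, 222, 224), (231, 215, 222, 224), (232, 218, 224, 225), (233, 217, 223, 226), (234, 213, 220, 223), (235, 208, 218, 220), (236, 207, 215, 219), (237, 207, 215, 218), (238, 206, 216, 219), (239, 206, 216, 218), (252, 203, 211, 215), (253, 203, 210, 215), (254, 204, 212, 215), (255, 207, 217, 219), (256, 206, 213, 215), (257, 189, 197, 200), (258, 61, 97, 131), (259, 79, 115, 154), (260, 98, 141, 186), (261, 97, 140, 185), (262, 93, 134, 176), (263, 90, 130, 172), (264, 81, 116, 155), (265, 58, 83, 112), (266, 50, 72, 95), (267, 54, 76, 100), (268, 51, 74, 97), (269, 68, 95, 127), (270, 77, 109, 146), (271, 75, 107, 142), (272, 76, 107, 142), (273, 74, 107, 139)]
bottom -1.2399999999999984
bottom -1.8599999999999994
top -2.789999999999999
top -3.25
```

Corrected offset: the roll needs about (+2.5, +2.8) mm. I'll shift it, lower to just above the tip, then continue in small steps while watching the force.

Emit:
move_arm(
  targets="0.1 0.11 0 0; 0 0 -0.6 0; 0 0 -0.6 0; 0 0 -0.3 0; 0 0 0 0; 0 0 0 0; 0 0 0 0",
)

```text
time_s: 9.08
tcp_pos: [0.594, 0.1486, 0.1315]
ee_rot: [[0.279, -0.96, 0.002], [-0.96, -0.279, 0.0], [0.0, -0.002, -1.0]]
wrist_force: [-0.2, 0.1, -2.4]
gripper_width: 0.714
gripper_force: 29.9
```

```bash
python3 - <<'E'
from h import *
c,s=wsave('pics/w6.png'); R=s["ee_rot"]; t=s["tcp_pos"]; print(t.round(4) if hasattr(t,'round') else t, np.round(s["wrist_force"],1))
q,n,e=ttfit(c,s); print(q.round(4),n,e.round(5),(R.T@(np.r_[q,t[2]]-t)*1000).round(2))
im=c["image"]; D=save("side","pics/side2.png"); S=save("scene","pics/scene2.png")
print([(y,int(im[y,279].mean())) for y in range(160,235)])
E
```

```text
[0.594  0.1486 0.1315] [-0.2  0.1 -2.4]
[0.5925 0.1487] 103 0.00028 [-0.59  1.4  -0.  ]
[(160, 34), (161, 36), (162, 38), (163, 36), (164, 38), (165, 36), (166, 36), (167, 36), (168, 34), (169, 38), (170, 38), (171, 35), (172, 34), (173, 37), (174, 33), (175, 39), (176, 34), (177, 35), (178, 34), (179, 35), (180, 32), (181, 35), (182, 35), (183, 39), (184, 33), (185, 37), (186, 34), (187, 32), (188, 35), (189, 33), (190, 34), (191, 32), (192, 45), (193, 154), (194, 166), (195, 163), (196, 165), (197, 162), (198, 166), (199, 166), (200, 164), (201, 166), (202, 163), (203, 163), (204, 162), (205, 166), (206, 166), (207, 166), (208, 163), (209, 160), (210, 163), (211, 163), (212, 168), (213, 166), (214, 161), (215, 159), (216, 164), (217, 167), (218, 166), (219, 163), (220, 161), (221, 160), (222, 160), (223, 159), (224, 169), (225, 191), (226, 218), (227, 217), (228, 216), (229, 215), (230, 211), (231, 210), (232, 210), (233, 212), (234, 215)]
```

Emit:
move_arm(
  targets="-0.03 -0.03 0 0; 0 0 -0.2 0; 0 0 -0.2 0; 0 0 -0.2 0; 0 0 -0.2 0; 0 0 0 0; 0 0 0 0",
)

```text
time_s: 9.82
tcp_pos: [0.5923, 0.1476, 0.1099]
ee_rot: [[0.279, -0.96, -0.001], [-0.96, -0.279, -0.001], [0.0, 0.001, -1.0]]
wrist_force: [-0.2, -0.2, -3.3]
gripper_width: 0.716
gripper_force: 29.9
```

```bash
python3 - <<'E'
from h import *
c,s=wsave('pics/w7.png'); R=s["ee_rot"]; t=s["tcp_pos"]; print(t.round(4), np.round(s["wrist_force"],1),np.round(s["moment"],2))
q,n,e=ttfit(c,s,200,110,350,220); print(q.round(4),n,e.round(5),(R.T@(np.r_[q,t[2]]-t)*1000).round(2))
im=c["image"]
print([(y,int(im[y,279].mean())) for y in range(186,228)])
E
```

```text
[0.5923 0.1476 0.1099] [-0.2 -0.2 -3.3] [ 0.08 -0.02 -0.04]
[0.5926 0.1487] 112 0.00028 [-1.05 -0.58 -0.  ]
[(186, 33), (187, 34), (188, 34), (189, 34), (190, 37), (191, 32), (192, 42), (193, 156), (194, 166), (195, 165), (196, 165), (197, 164), (198, 167), (199, 166), (200, 165), (201, 166), (202, 165), (203, 162), (204, 164), (205, 166), (206, 168), (207, 167), (208, 162), (209, 162), (210, 162), (211, 165), (212, 167), (213, 164), (214, 163), (215, 160), (216, 163), (217, 166), (218, 166), (219, 163), (220, 163), (221, 161), (222, 162), (223, 161), (224, 113), (225, 184), (226, 220), (227, 219)]
```

The roll is over the spindle with no side force. Continuing down.

Emit:
move_arm(
  targets="0 0 -0.3 0; 0 0 -0.3 0; 0 0 -0.3 0; 0 0 -0.3 0; 0 0 -0.3 0; 0 0 -0.2 0; 0 0 0 0; 0 0 0 0",
)

```text
time_s: 10.53
tcp_pos: [0.5925, 0.1476, 0.0676]
ee_rot: [[0.279, -0.96, -0.001], [-0.96, -0.279, -0.001], [0.0, 0.001, -1.0]]
wrist_force: [-1.0, 0.2, -1.9]
gripper_width: 0.715
gripper_force: 29.9
```

Emit:
move_arm(
  targets="0 0 -0.1 0; 0 0 -0.1 0; 0 0 0 0; 0 0 0 0",
)

```text
time_s: 10.87
tcp_pos: [0.5925, 0.1477, 0.0631]
ee_rot: [[0.279, -0.96, -0.0], [-0.96, -0.279, -0.0], [-0.0, 0.0, -1.0]]
wrist_force: [0.3, 0.1, -2.2]
gripper_width: 0.717
gripper_force: 29.9
```

Emit:
move_arm(
  targets="0 0 -0.05 0; 0 0 -0.05 0; 0 0 0 0; 0 0 0 0",
)

```text
time_s: 11.2
tcp_pos: [0.5925, 0.1477, 0.0605]
ee_rot: [[0.279, -0.96, -0.0], [-0.96, -0.279, -0.0], [0.0, 0.0, -1.0]]
wrist_force: [0.1, 0.0, -2.3]
gripper_width: 0.717
gripper_force: 29.9
```

Emit:
move_arm(
  targets="0 0 -0.05 0; 0 0 -0.05 0; 0 0 0 0; 0 0 0 0",
)

```text
time_s: 11.53
tcp_pos: [0.5924, 0.1477, 0.0579]
ee_rot: [[0.279, -0.96, -0.0], [-0.96, -0.279, -0.0], [0.0, 0.0, -1.0]]
wrist_force: [-1.0, -0.6, -1.3]
gripper_width: 0.712
gripper_force: 29.9
```

Emit:
move_arm(
  targets="0 0 -0.05 0; 0 0 0 0; 0 0 0 0",
)

```text
time_s: 11.78
tcp_pos: [0.5927, 0.1478, 0.0573]
ee_rot: [[0.279, -0.96, 0.001], [-0.96, -0.279, 0.0], [0.0, -0.001, -1.0]]
wrist_force: [-0.7, -0.1, 0.9]
gripper_width: 0.716
gripper_force: 29.9
```

Emit:
move_arm(
  targets="0 0 -0.05 0; 0 0 0 0; 0 0 0 0",
)

```text
time_s: 12.03
tcp_pos: [0.5927, 0.1478, 0.0572]
ee_rot: [[0.28, -0.96, 0.001], [-0.96, -0.28, 0.0], [0.0, -0.001, -1.0]]
wrist_force: [-2.9, -0.3, 7.8]
gripper_width: 0.716
gripper_force: 29.9
```

The contact force shows it's seated. Releasing.

Emit:
move_arm(
  targets="0 0 0.03 0; 0 0 0 0; 0 0 0 0; 0 0 0 0; 0 0 0 0; 0 0 0 0; 0 0 0 0; 0 0 0 0",
  gripper=87,
)

```text
time_s: 12.7
tcp_pos: [0.5925, 0.1477, 0.0562]
ee_rot: [[0.279, -0.96, -0.0], [-0.96, -0.279, -0.0], [0.0, 0.0, -1.0]]
wrist_force: [-1.1, -0.4, -0.5]
gripper_width: 0.997
gripper_force: 0.0
```

Emit:
move_arm(
  targets="0 0 0.3 0; 0 0 0.6 0; 0 0 1 0; 0 0 1 0; 0 0 1 0; 0 0 1 0; 0 0 1 0; 0 0 1 0; 0 0 0 0; 0 0 0 0",
)

```text
time_s: 13.53
tcp_pos: [0.5932, 0.1481, 0.2313]
ee_rot: [[0.279, -0.96, 0.004], [-0.96, -0.279, 0.002], [-0.001, -0.005, -1.0]]
wrist_force: [-0.8, -0.1, -0.5]
gripper_width: 0.998
gripper_force: 0.0
```

```bash
python3 - <<'E'
from h import *
S=save("scene","pics/scene3.png");D=save("side","pics/side3.png");c,s=wsave('pics/w8.png'); print(s['tcp_pos'].round(4),s['joints'].round(1))
def crop(im,x,y,w,h): return cv2.resize(im[y:y+h,x:x+w],(400,300),interpolation=cv2.INTER_CUBIC)
I=D["image"].copy()
cv2.imwrite("pics/m4.png",np.vstack([np.hstack([crop(S["image"],250,180,120,90),crop(I,200,130,120,90)]),np.hstack([crop(c["image"],0,0,560,420),crop(I,110,145,120,90)])]))
E
```

```text
[0.5919 0.1475 0.2283] [ 29.2  20.4  -1.2  -0.  -68.5 -13. ]
```

View pics/m4.png

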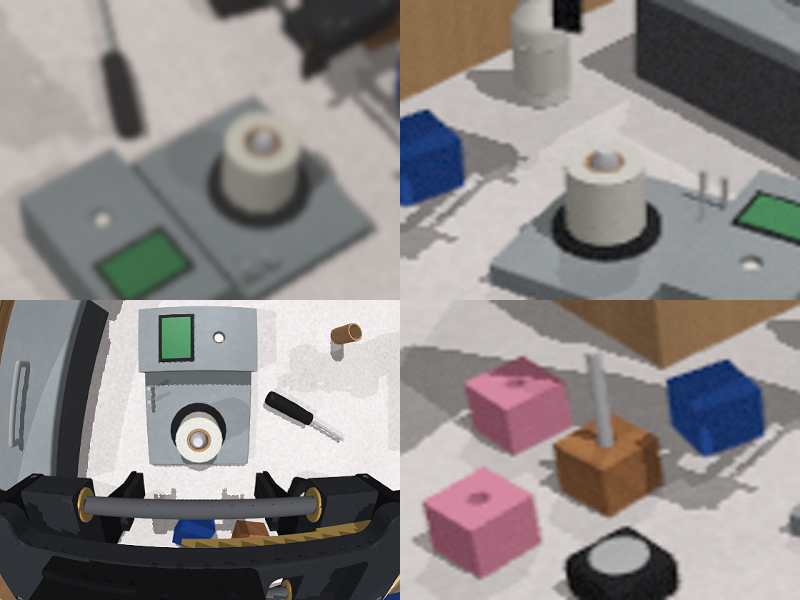

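The roll sits on the turntable around the spindle in all three views, and the bottle and blocks haven't moved. Next I measure the stylus lean and the hole position.

```bash
python3 - <<'E'
from h import *
c=dict(np.load("pics/w1.npz"));s=dict(np.load("pics/w1_s.npz"))
print("styl top",watz(c,226.2,101.2,.131,s).round(4))
f=lambda x,y:(x*.25+185,y*.25+50)
a=watz(c,*f(372,160),.047,s);b=watz(c,*f(72,278),.047,s);t=watz(c,*f(162,70),.047,s)
print("block c",((a+b)/2).round(4),"sides",np.linalg.norm(a-t),np.linalg.norm(b-t)," hole",watz(c,*f(228,213),.047,s).round(4))
S=np.load("pics/scene0.npz");D=np.load("pics/side0.npz")
# side crop2 block top corners (scale .3, off 110,145): left(555,143) back(622,110) right(661,150) front(603,175 approx)
g=lambda x,y:((x-400)*.3+110,y*.3+145)
l=atz(D,*g(555,145),.047);r=atz(D,*g(662,150),.047);print("side c",((l+r)/2).round(4))
k=lambda x,y:((x-400)*.25+325,y*.25+140)
l=atz(S,*k(509,157),.047);r=atz(S,*k(613,160),.047);print("scene c",((l+r)/2).round(4))
c,s=dict(np.load("pics/w8.npz")),dict(np.load("pics/w8_s.npz"))
im=c["image"]; x0,y0=290,36; m=(im[y0:y0+34,x0:x0+34].min(2)>215).astype(np.uint8)
n,L,st,ce=cv2.connectedComponentsWithStats(m);i=1+st[1:,4].argmax();u=ce[i]+[x0,y0];print("btn",u,st[i],watz(c,*u,.055,s).round(4))
E
```

```text
styl top [0.4334 0.3337 0.131 ]
block c [0.4327 0.3334 0.047 ] sides 0.05939010841471697 0.05924934040531577  hole [0.4314 0.3313 0.047 ]
side c [0.4285 0.3216 0.047 ]
scene c [0.4515 0.3266 0.047 ]
btn [306.18095238  52.76190476] [ 11  12  12  11 105] [0.604  0.0033 0.055 ]
```

Emit:
move_arm(
  targets="-0.8 0.93 0 0; -0.8 0.93 0 0; -0.8 0.93 0 0; -0.8 0.93 0 0; -0.8 0.93 -0.4 0; -0.8 0.93 -0.4 0; -0.8 0.93 -0.4 0; -0.78 0.92 -0.4 0; 0 0 0 0; 0 0 0 0",
  gripper=60,
)

```text
time_s: 14.52
tcp_pos: [0.4315, 0.3338, 0.1871]
ee_rot: [[0.282, -0.959, -0.002], [-0.959, -0.282, -0.003], [0.002, 0.003, -1.0]]
wrist_force: [0.7, 0.6, 1.2]
gripper_width: 0.691
gripper_force: 0.0
```

```bash
python3 - <<'E'
from h import *
c,s=wsave('pics/w9.png'); t=s["tcp_pos"];print(t.round(4))
p=wpix(c,[.433,.3335,.131],s);q=wpix(c,[.433,.3335,.047],s);print(p,q)
im=c["image"]; h=cv2.cvtColor(im,cv2.COLOR_BGR2HSV).astype(int)
x0,y0,x1,y1=[int(v) for v in (p[0]-60,p[1]-70,p[0]+60,p[1]+40)]
m=((h[...,1]<40)&(h[...,2]>150))[y0:y1,x0:x1]
cv2.imwrite("pics/w9c.png",cv2.resize(im[y0:y1,x0:x1],None,fx=5,fy=5,interpolation=cv2.INTER_CUBIC)); print(x0,y0)
E
```

```text
[0.4315 0.3338 0.1871]
[276.0339313 224.3760711] [276.47766212 195.44684889]
216 154
```

View pics/w9c.png

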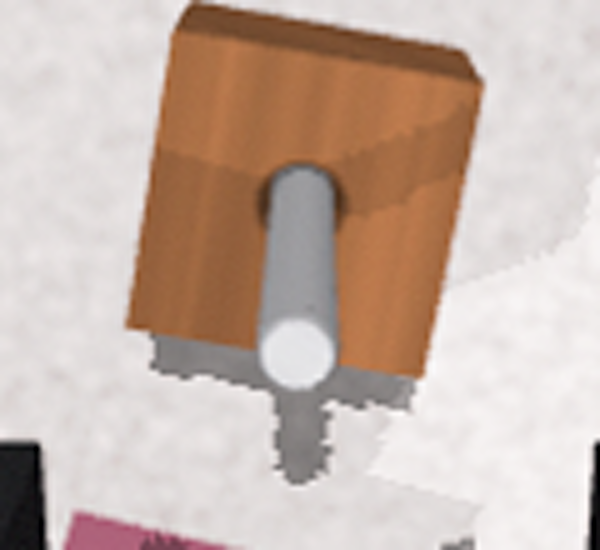

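The stylus stands upright, its top at px (275,225) against a predicted (276,224). Descending and gripping its upper barrel.

Emit:
move_arm(
  targets="0.05 0 -0.8 0; 0 0 -0.9 0; 0 0 -0.9 0; 0 0 -0.9 0; 0 0 -0.6 0; 0 0 -0.42 0; 0 0 0 0",
)

```text
time_s: 15.15
tcp_pos: [0.434, 0.3315, 0.0736]
ee_rot: [[0.277, -0.961, -0.003], [-0.961, -0.277, -0.004], [0.003, 0.004, -1.0]]
wrist_force: [-0.7, -0.4, 0.9]
gripper_width: 0.69
gripper_force: 0.0
```

Emit:
move_arm(
  targets="0 0 0 0; 0 0 0 0; 0 0 0 0; 0 0 0 0; 0 0 0 0; 0 0 0 0; 0 0 0 0; 0 0 0 0; 0 0 0 0; 0 0 0 0",
  gripper=5,
)

```text
time_s: 15.98
tcp_pos: [0.4343, 0.3335, 0.0759]
ee_rot: [[0.279, -0.96, 0.0], [-0.96, -0.279, 0.0], [-0.0, -0.0, -1.0]]
wrist_force: [-0.2, -0.7, 0.7]
gripper_width: 0.132
gripper_force: 30.0
```

Emit:
move_arm(
  targets="0 0 0.4 0; 0 0 0.8 0; 0 0 1 0; 0 0 1 0; 0 0 1 0; 0 0 0.2 0; 0.49 -0.95 0 0; 0.49 -0.95 0 0; 0.49 -0.95 0 0; 0.49 -0.95 0 0",
)

```text
time_s: 16.82
tcp_pos: [0.4832, 0.2374, 0.1858]
ee_rot: [[0.28, -0.96, -0.001], [-0.96, -0.28, -0.0], [-0.0, 0.001, -1.0]]
wrist_force: [1.0, -0.6, -0.9]
gripper_width: 0.125
gripper_force: 30.0
```

Emit:
move_arm(
  targets="0.49 -0.95 0 0; 0.49 -0.95 0 0; 0.49 -0.95 0 0; 0.49 -0.95 0 0; 0.49 -0.95 0 0; 0.49 -0.95 0 0; 0.49 -0.95 0 0; 0.49 -0.95 0 0; 0.49 -0.95 0 0; 0.42 -0.85 0 0",
)

```text
time_s: 17.65
tcp_pos: [0.6043, 0.0019, 0.1855]
ee_rot: [[0.278, -0.96, -0.001], [-0.96, -0.278, -0.0], [-0.0, 0.001, -1.0]]
wrist_force: [0.5, -0.2, -0.3]
gripper_width: 0.128
gripper_force: 30.0
```

Emit:
move_arm(
  targets="0 0 -0.4 0; 0 0 -0.4 0; 0 0 0 0; 0 0 0 0",
)

```text
time_s: 17.98
tcp_pos: [0.6029, 0.004, 0.1646]
ee_rot: [[0.28, -0.96, -0.003], [-0.96, -0.28, -0.001], [-0.0, 0.003, -1.0]]
wrist_force: [-0.3, -0.4, -1.0]
gripper_width: 0.125
gripper_force: 30.0
```

```bash
python3 - <<'E'
from h import *
c,s=wsave('pics/w10.png'); t=s["tcp_pos"];print(t.round(4),s["gripper_width"])
for p in ([.604,.0033,.055],t-[0,0,.068],t-[0,0,.045],t): print(wpix(c,p,s).round(1))
u=wpix(c,t-[0,0,.068],s).astype(int); x0,y0=u[0]-60,u[1]-60; print(x0,y0)
cv2.imwrite("pics/w10c.png",cv2.resize(c["image"][y0:y0+110,x0:x0+120],None,fx=5,fy=5,interpolation=cv2.INTER_CUBIC))
E
```

```text
[0.6029 0.004  0.1646] 0.12503852949433203
[276.9 203.3]
[277.9 219.8]
[277.9 230.5]
[278.  259.1]
217 159
```

View pics/w10c.png

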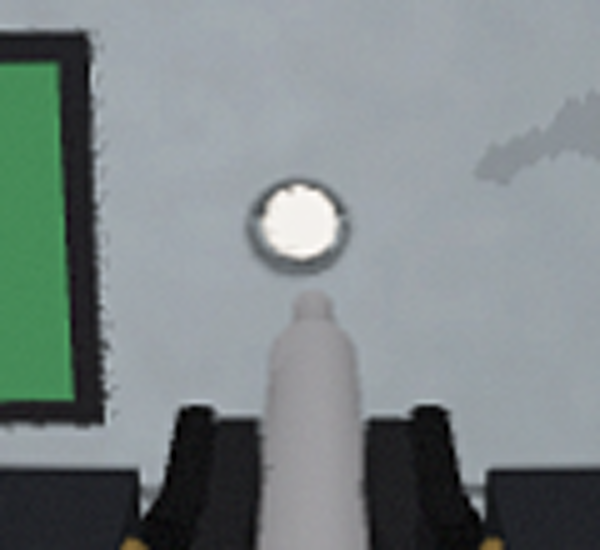

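The tip is at px (280,217) and the button at (277,204), so the correction is about (+2.3, -0.6) mm. That was my 11th picture, one over the limit of ten, so the rest goes by numbers.

Emit:
move_arm(
  targets="0.09 -0.02 -0.3 0; 0 0 -0.3 0; 0 0 -0.3 0; 0 0 -0.3 0; 0 0 -0.2 0; 0 0 0 0; 0 0 0 0",
)

```text
time_s: 18.62
tcp_pos: [0.6061, 0.0029, 0.1303]
ee_rot: [[0.279, -0.96, -0.001], [-0.96, -0.279, -0.0], [0.0, 0.001, -1.0]]
wrist_force: [0.2, 0.7, -1.2]
gripper_width: 0.131
gripper_force: 30.0
```

```bash
python3 - <<'E'
from h import *
c,s=wsave('pics/w11.png'); t=s["tcp_pos"];print(t.round(4),np.round(s["wrist_force"],1))
for p in ([.6039,.0037,.055],[.6039,.0037,.06],t-[0,0,.068]): print(wpix(c,p,s).round(1))
g=cv2.cvtColor(c["image"],cv2.COLOR_BGR2GRAY)
for y in range(196,232,2): print(y,g[y,256:304:2].tolist())
E
```

```text
[0.6061 0.0029 0.1303] [ 0.2  0.7 -1.2]
[280.6 218.5]
[280.6 220.6]
[278.1 219.8]
196 [164, 165, 169, 169, 169, 168, 166, 166, 167, 167, 171, 168, 167, 166, 166, 164, 165, 164, 162, 164, 163, 161, 161, 163]
198 [166, 164, 168, 168, 169, 166, 166, 166, 168, 167, 169, 167, 166, 164, 166, 164, 163, 162, 162, 163, 163, 161, 164, 163]
200 [168, 167, 166, 168, 169, 168, 167, 168, 168, 168, 170, 167, 165, 164, 164, 164, 164, 164, 162, 164, 164, 165, 164, 164]
202 [167, 169, 168, 169, 167, 169, 166, 165, 166, 168, 167, 165, 164, 161, 162, 163, 163, 162, 164, 164, 164, 163, 164, 155]
204 [169, 168, 168, 168, 168, 165, 165, 164, 163, 164, 164, 163, 162, 163, 164, 164, 164, 163, 163, 163, 164, 164, 158, 146]
206 [166, 168, 167, 167, 164, 164, 163, 164, 163, 163, 163, 162, 161, 162, 164, 163, 164, 163, 163, 162, 164, 166, 146, 145]
208 [164, 166, 165, 165, 165, 164, 164, 164, 163, 165, 161, 143, 137, 149, 161, 164, 165, 164, 164, 158, 149, 148, 146, 146]
210 [165, 164, 164, 164, 162, 163, 161, 163, 161, 121, 116, 119, 234, 181, 113, 126, 162, 164, 165, 145, 147, 148, 147, 147]
212 [165, 164, 167
[... 525 characters left out ...]
71, 230, 137, 147, 149, 130, 245, 242, 205, 116, 141, 165, 164, 167, 165, 166]
222 [166, 167, 168, 168, 168, 167, 146, 92, 139, 231, 131, 148, 145, 130, 222, 239, 155, 96, 159, 164, 164, 163, 162, 162]
224 [166, 166, 165, 165, 165, 165, 158, 116, 97, 147, 151, 154, 155, 151, 165, 118, 104, 120, 162, 163, 164, 164, 160, 161]
226 [168, 167, 167, 167, 165, 165, 166, 146, 137, 154, 153, 154, 154, 153, 147, 129, 106, 158, 167, 165, 163, 161, 161, 162]
228 [168, 167, 169, 166, 166, 165, 165, 161, 147, 151, 154, 155, 155, 152, 146, 137, 152, 165, 167, 165, 163, 163, 161, 160]
230 [167, 167, 168, 168, 168, 164, 165, 156, 148, 151, 151, 154, 157, 155, 147, 139, 151, 165, 168, 165, 163, 162, 161, 161]
```

The tip is over the recess: tip column 279, recess centre (280, 219). Pressing now.

Emit:
move_arm(
  targets="0 0 -0.15 0; 0 0 -0.15 0; 0 0 -0.08 0; 0 0 0 0; 0 0 0 0",
)

```text
time_s: 19.08
tcp_pos: [0.6067, 0.003, 0.1218]
ee_rot: [[0.279, -0.96, 0.001], [-0.96, -0.279, 0.0], [0.0, -0.001, -1.0]]
wrist_force: [-0.3, 0.4, 1.3]
gripper_width: 0.128
gripper_force: 30.0
```

Emit:
move_arm(
  targets="0 0 -0.06 0; 0 0 -0.06 0; 0 0 0 0; 0 0 0 0",
)

```text
time_s: 19.42
tcp_pos: [0.6069, 0.003, 0.1197]
ee_rot: [[0.279, -0.96, 0.002], [-0.96, -0.279, -0.0], [0.001, -0.002, -1.0]]
wrist_force: [-0.9, 1.2, 7.0]
gripper_width: 0.126
gripper_force: 30.0
```

Emit:
move_arm(
  targets="0 0 -0.05 0; 0 0 0 0; 0 0 0 0",
)

```text
time_s: 19.67
tcp_pos: [0.607, 0.0029, 0.1194]
ee_rot: [[0.28, -0.96, 0.002], [-0.96, -0.28, -0.0], [0.001, -0.002, -1.0]]
wrist_force: [-2.0, 0.9, 9.7]
gripper_width: 0.13
gripper_force: 30.0
```

The button bottomed out: 10 N with no further travel and no slip. Taking the stylus back to the stand.

Emit:
move_arm(
  targets="0 0 0.3 0; 0 0 0.6 0; 0 0 0.9 0; 0 0 0.9 0; -0.49 0.94 0 0; -0.49 0.94 0 0; -0.49 0.94 0 0; -0.49 0.94 0 0; -0.49 0.94 0 0; -0.49 0.94 0 0",
)

```text
time_s: 20.5
tcp_pos: [0.5314, 0.1446, 0.184]
ee_rot: [[0.278, -0.96, -0.002], [-0.96, -0.278, -0.0], [-0.0, 0.002, -1.0]]
wrist_force: [0.3, -0.0, 1.0]
gripper_width: 0.131
gripper_force: 30.0
```

Emit:
move_arm(
  targets="-0.49 0.94 0 0; -0.49 0.94 0 0; -0.49 0.95 0 0; -0.49 0.95 0 0; -0.49 0.95 0 0; -0.49 0.95 0 0; -0.49 0.95 0 0; -0.51 1 -0.4 0; 0 0 -0.4 0; 0 0 -0.4 0",
)

```text
time_s: 21.33
tcp_pos: [0.4332, 0.3353, 0.1535]
ee_rot: [[0.281, -0.96, -0.001], [-0.96, -0.281, -0.001], [0.0, 0.001, -1.0]]
wrist_force: [-0.2, -0.3, -0.9]
gripper_width: 0.129
gripper_force: 30.0
```

Emit:
move_arm(
  targets="0 0 -0.4 0; 0 0 0 0; 0 0 0 0; 0 0 0 0",
)

```text
time_s: 21.67
tcp_pos: [0.4349, 0.3341, 0.1448]
ee_rot: [[0.278, -0.961, 0.0], [-0.961, -0.278, 0.0], [0.0, -0.0, -1.0]]
wrist_force: [-0.1, -0.4, 0.1]
gripper_width: 0.13
gripper_force: 30.0
```

```bash
python3 - <<'E'
from h import *
c,s=wsave('pics/w12.png'); t=s["tcp_pos"];print(t.round(4),np.round(s["wrist_force"],1),s["gripper_width"])
for p in ([.433,.3338,.047],t-[0,0,.068]): print(wpix(c,p,s).round(1))
im=c["image"]; h=cv2.cvtColor(im,cv2.COLOR_BGR2HSV)
br=((h[...,1]>80)&(h[...,0]<25))[130:260,200:360]
ys,xs=np.where(br);print(xs.min()+200,xs.max()+200,ys.min()+130,ys.max()+130)
for y in range(190,232,2): print(y,' '.join(f"{h[y,x,1]:3d}/{h[y,x,2]:3d}" for x in range(260,300,2)))
E
```

```text
[0.4349 0.3341 0.1448] [-0.1 -0.4  0.1] 0.13033253102769157
[280.6 208.7]
[278.2 219.8]
240 321 160 246
190 151/182 153/177 149/171 153/167 151/164 153/163 153/167 150/170 148/176 151/171 150/168 151/165 149/171 150/178 146/180 151/174 150/173 150/175 149/174 150/178
192 152/180 149/176 150/170 154/166 148/162 149/164 154/164 151/172 149/175 150/172 148/167 153/167 149/171 149/182 151/176 150/172 150/172 151/174 153/173 150/179
194 149/183 150/175 153/170 152/168 150/163 148/165 151/167 150/172 149/175 151/172 150/168 151/167 151/172 147/179 150/177 150/173 150/172 151/176 148/174 151/181
196 150/184 149/175 149/171 151/166 150/161 150/165 150/170 150/172 154/174 148/172 150/168 152/168 149/175 152/180 149/175 152/171 152/170 152/173 150/175 149/183
198 150/173 150/173 150/170 151/166 151/162 152/164 150/170 151/179 147/146 145/118 145/114 153/120 149/151 149/183 152/176 152/170 151/172 153/173 148/177 149/183
200 152/158 149/151 150/151 152/151 151/166 151/169 149/164 150/107 141/ 92 145/ 86 147/ 87 149/ 87 144/ 92 150/119 150/168 153/172 150/172 150/173 149/178 148/186
202 150/158 
[... 1747 characters left out ...]
/173 152/174 147/180 151/184 150/189 151/188
224 148/148 152/146 149/147 150/148 151/154 148/155 156/154  43/149   5/154   5/156   7/156   5/155  29/151 158/170 151/172 150/175 150/179 149/188 151/187 149/186
226 148/146 148/146 144/150 155/148 150/155 156/154  44/149  10/157   5/155   6/158   6/157   5/155   5/151  41/148 154/174 148/176 149/183 150/185 153/187 151/186
228 149/147 148/145 149/147 149/151 153/152 146/152   8/153   7/153   5/155   7/156   8/158   7/156   3/150  11/142 127/163 148/177 149/183 149/185 151/188 151/183
230 150/146 147/147 150/146 152/151 152/153 101/149  10/152   8/155   5/153   5/157   3/156   7/155   5/149   7/142  81/151 148/178 149/183 151/188 148/189 151/181
```

The hole centre is at px (280,207) and the tip lines up to within 2 mm. Shifting -1.5 mm in y and lowering.

Emit:
move_arm(
  targets="0 -0.06 0 0; 0 0 -0.3 0; 0 0 -0.3 0; 0 0 -0.3 0; 0 0 -0.3 0; 0 0 0 0; 0 0 0 0",
)

```text
time_s: 22.3
tcp_pos: [0.434, 0.3329, 0.1137]
ee_rot: [[0.279, -0.96, -0.001], [-0.96, -0.279, -0.002], [0.001, 0.001, -1.0]]
wrist_force: [-0.2, 0.4, 0.1]
gripper_width: 0.13
gripper_force: 30.0
```

Emit:
move_arm(
  targets="0 0 -0.2 0; 0 0 -0.2 0; 0 0 -0.2 0; 0 0 -0.2 0; 0 0 -0.2 0; 0 0 -0.2 0; 0 0 0 0; 0 0 0 0",
)

```text
time_s: 22.97
tcp_pos: [0.4342, 0.333, 0.0841]
ee_rot: [[0.279, -0.96, -0.0], [-0.96, -0.279, -0.001], [0.001, 0.001, -1.0]]
wrist_force: [-0.5, -0.1, 0.6]
gripper_width: 0.127
gripper_force: 30.0
```

Emit:
move_arm(
  targets="0 0 -0.1 0; 0 0 -0.1 0; 0 0 -0.1 0; 0 0 0 0; 0 0 0 0",
)

```text
time_s: 23.38
tcp_pos: [0.4342, 0.3331, 0.0769]
ee_rot: [[0.279, -0.96, -0.0], [-0.96, -0.279, -0.0], [0.0, 0.0, -1.0]]
wrist_force: [-0.5, 0.3, 0.1]
gripper_width: 0.132
gripper_force: 30.0
```

Emit:
move_arm(
  targets="0 0 -0.05 0; 0 0 0 0; 0 0 0 0",
)

```text
time_s: 23.63
tcp_pos: [0.4344, 0.3334, 0.076]
ee_rot: [[0.279, -0.96, 0.0], [-0.96, -0.279, 0.0], [-0.0, -0.0, -1.0]]
wrist_force: [-0.1, 0.7, -0.3]
gripper_width: 0.13
gripper_force: 30.0
```

Within about 1 mm of the hole floor, at the height I gripped it. Releasing and retreating upward.

Emit:
move_arm(
  targets="0 0 0 0; 0 0 0 0; 0 0 0 0; 0 0 0 0; 0 0 0 0; 0 0 0 0; 0 0 0 0; 0 0 0 0",
  gripper=60,
)

```text
time_s: 24.3
tcp_pos: [0.4343, 0.3332, 0.0758]
ee_rot: [[0.279, -0.96, -0.0], [-0.96, -0.279, 0.0], [-0.0, -0.0, -1.0]]
wrist_force: [0.7, -0.8, 0.8]
gripper_width: 0.632
gripper_force: 0.0
```

Emit:
move_arm(
  targets="0 0 0.4 0; 0 0 0.8 0; 0 0 1 0; 0 0 1 0; 0 0 1 0; 0 0 0.3 0; 0 0 0 0; 0 0 0 0",
)

```text
time_s: 24.97
tcp_pos: [0.4339, 0.333, 0.1882]
ee_rot: [[0.279, -0.96, -0.0], [-0.96, -0.279, 0.001], [-0.001, 0.0, -1.0]]
wrist_force: [0.7, 0.0, -0.5]
gripper_width: 0.693
gripper_force: 0.0
```

```bash
python3 - <<'E'
from h import *
c,s=wsave('pics/w13.png'); t=s["tcp_pos"];print(t.round(4),np.round(s["wrist_force"],1),s["gripper_width"])
p=wpix(c,[.4338,.333,.131],s);print("pred top",p, "base",wpix(c,[.4338,.333,.047],s))
x0,y0=int(p[0])-35,int(p[1])-50; g=c["image"][y0:y0+80,x0:x0+70]
m=(g.min(2)>215).astype(np.uint8)
n,L,st,ce=cv2.connectedComponentsWithStats(m)
print([(st[i].tolist(),(ce[i]+[x0,y0]).round(1)) for i in range(1,n) if st[i,4]>40])
S=save("scene","pics/sceneF.png");D=save("side","pics/sideF.png")
for n,A in(("scene",S),("side",D)):
    d=cv2.absdiff(A["image"],cv2.imread(f"pics/{n}0.png")).max(2)
    m=cv2.morphologyEx((d>45).astype(np.uint8),cv2.MORPH_OPEN,np.ones((3,3)))
    k,L,st,ce=cv2.connectedComponentsWithStats(m); print(n,[st[i].tolist() for i in range(1,k) if st[i,4]>30])
for q in((368.8,157),(367.9,167)): pass
E
```

```text
[0.4339 0.333  0.1882] [ 0.7  0.  -0.5] 0.6931056524316489
pred top [278.23135663 224.55614279] base [278.35017454 195.44127673]
[([0, 0, 7, 34, 136], array([245. , 187.2])), ([0, 17, 70, 63, 1452], array([280.7, 238.6])), ([29, 46, 13, 12, 128], array([278.1, 225.4]))]
scene [[212, 0, 24, 37, 539], [354, 0, 101, 58, 1752], [369, 9, 8, 5, 31], [383, 13, 29, 21, 319], [239, 18, 8, 11, 66], [240, 31, 15, 7, 84], [392, 33, 16, 25, 184], [223, 36, 8, 6, 37], [232, 41, 11, 11, 91], [372, 41, 27, 18, 349], [197, 44, 22, 25, 288], [263, 46, 107, 34, 1225], [222, 49, 8, 5, 34], [239, 57, 8, 8, 42], [405, 61, 6, 9, 43], [332, 68, 22, 10, 175], [242, 70, 10, 9, 71], [343, 71, 104, 116, 4639], [262, 78, 46, 22, 390], [200, 84, 19, 21, 266], [223, 84, 22, 23, 284], [412, 87, 17, 14, 181], [262, 116, 9, 8, 43], [317, 214, 22, 30, 422], [128, 261, 12, 11, 109], [126, 263, 35, 24, 457]]
side [[70, 0, 22, 30, 255], [91, 0, 104, 113, 4634], [89, 24, 10, 18, 94], [130, 40, 8, 11, 55], [0, 92, 15, 49, 463], [121, 102, 42, 47, 939], [167, 113, 10, 24, 189], [132, 163, 25, 13, 174], [86, 165, 48, 41, 1055], [17, 176, 10, 8, 42], [256, 181, 14, 4, 43], [0, 187, 7, 13, 67], [250, 188, 24, 16, 241], [0, 200, 27, 99, 1476], [112, 279, 17, 59, 634], [18, 281, 10, 20, 107], [424, 298, 17, 13, 156], [0, 302, 16, 22, 175], [397, 306, 49, 30, 934], [33, 315, 9, 8, 37], [0, 318, 50, 49, 935], [40, 377, 6, 9, 37], [0, 380, 37, 40, 962]]
```

The stylus top is at px (278,225) against a predicted (278,225), so it is upright in its hole. The before/after differences away from the arm are only the roll's old and new places. Handing in.

```bash
python3 -c "
from station import *
print(finish_job())"
```

```text
the job is handed in; nothing more can be done
None
```

The job is handed in, with no verdict returned: the roll sits home on the turntable, the button bottomed out under about 10 N from the stylus tip, and the stylus is back upright in its stand with the bystanders unmoved; I viewed 11 pictures, one over the limit of 10.

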